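Push the copper blank out over the end of the ledge for filing

TASK

Ready the copper sheet blank for filing at the jeweller's bench: with the fingertips, slide the brass end stop fully back so that it no longer bars the ledge's open end, then push the blank along the ledge until just its blue-painted end, about 30 mm, sticks out past the open end, lying flat and roughly straight along the ledge. Only push: do not lift or tip the blank, and leave the other things on the bench where they are.

Things in the scene. Friction and masses are not known exactly. Their poses are not given: they have to be found in the camera images.
- ledge: Fixed wooden ledge, 260 long (x) by 90 wide (y), flat top 50 above the bench. Origin: centre of its underside. Its x axis runs along it to the open end (x = +130); its y axis points across it to the far side, away from the robot, where an aluminium track 24 wide, flush with the top, sticks out from y = 45 to 140 at x = 105 to 129. A low steel foot 12 high sticks out at the closed end, to x = -185.
- ledge_end (a point): Middle of the top edge of the ledge's open end (130, 0, 50 in the ledge's frame); same axes as the ledge.
- stop (a joint): Slide of the brass end stop, in m: near 0 (up to 0.015 at the start) it lies across the ledge's top just inside the open end and blocks the blank; it grows along the ledge's +y, towards the far side, to 0.090 fully back, off the ledge's top. Needs about 2 N to push, stays where it is left. The stop is a bar 16 (along x) by 70 (along y) by 12 high on the ledge's top, centred at x = 118.
- stop_post (a point): Centre of the black upright post on the stop's near end, diameter 16, from 12 to 42 above the ledge's top (this point is 27 above it). At joint 0 it is at (118, -25, 77) in the ledge's frame. The post's axis is 10 from the near end of the bar.
- blank: Loose copper sheet blank 110 long (x) by 60 wide (y) by 5 thick, about 0.3 kg, lying flat on the ledge's top, its x axis roughly along the ledge's x. Origin: centre of its underside. The front 30 (at +x, towards the open end) is painted blue on top; the rest is bare copper.
- blank_front (a point): Middle of the lower edge of the blank's front (blue) end, 55 ahead of its origin.
- punch: Bystander: small steel punch standing upright, diameter 22, 62 high, on the bench behind the ledge. Origin: centre of its underside.
- bench_block: Bystander: square steel block 64 by 64 by 20 lying on the bench in front of the ledge. Origin: centre of its underside.
- tub: Bystander: white tub with a blue lid, diameter 84, 90 high. Origin: centre of its underside.
- tin: Bystander: black tin with a steel lid, diameter 72, 60 high. Origin: centre of its underside.
- glass_jar: Bystander: empty open glass jar, diameter 76, 85 high. Origin: centre of its underside.
- firebrick: Bystander: pale firebrick 115 (x) by 200 (y) by 60 high. Origin: centre of its underside.
- hammer: Bystander: hammer 260 long, lying on the bench beyond the ledge, roughly along y. Origin: under the middle of its length.
Not all that is in view belongs to the job. What is meant by the blank is not turquoise, and is the larger of those in its own colour.

How it is judged:
By the outcome, as a careful person would: the job done as asked, in the order asked, and still so for the second after the job is handed in, with the robot touching nothing.
It also fails if it takes over 48 s, if anything falls off the work surface, if the arm or the gripper's body presses on something with over 40 N, if the wrist force passes 120 N, or if a joint passes its speed limit or range.

ROBOT

A 6-joint arm with a two-finger parallel gripper is mounted at the origin on the work surface. World frame = base frame: x ahead of the robot, y to its left, z up, the work surface at z = 0. Lengths are in m, angles in degrees, forces in N, time in s.
With the tool pointing down it reaches from about 0.275 to 0.875 m from the base axis. Payload 12.5 kg.
Tool frame: the origin (TCP) lies midway between the tips of the shut fingers; the grasp point (between the pads) lies 19 mm behind it (hold_point_z is the distance from the TCP to the grasp point, in m); z points along the fingers, y is the line along which they close (so a half turn about z gives the same grasp; the last joint's range is limited). The gripper opens to 85 mm and grips with 20 to 120 N. Pads are 22 mm wide; open, the fingers measure 114 mm over their backs; the gripper's body (76 mm by 85 mm) begins 54 mm behind the grasp point. The pads swing forward as they close: fully open they stand 13 mm farther back than shut.
Start: joints at [-71.368, 20.094, 94.641, -0, 65.266, -4.847], TCP at [0.219, -0.504, 0.231] pointing down, gripper open.
Joint ranges: [-157.81, 157.81], [-45, 120.19], [0.68, 151.7], [-89.99, 269.99], [4.06, 180], [-164.3, 164.3]. Speed limits (degrees/s): [127.2, 127.2, 159.86, 180, 180, 180].

INTERFACE

Orientations are given as a 3x3 rotation matrix whose columns are the frame's x, y, z axes.
In Python, from rig import move_to, servo_line, movej, release, clamp, dwell, solve_ik, state, capture, Unreachable, hand_in, hold_point_z gives the robot as it stands. Calls block until the motion is done:
- move_to(position, orientation): joint-space move of the TCP to a pose.
- servo_line(position, orientation=None, vel=0.15): straight line of the TCP; orientation=None keeps the orientation; vel is the mean speed in m/s.
- movej(angles): joint-space move.
- release() and clamp(f_grip=None): open the fingers fully, or close them until they stop; f_grip is the grip in N (None keeps the last).
- dwell(seconds).
- solve_ik(position, orientation): joint angles nearest the present ones, or None.
- state(): the state.
- capture(name): name is "side" or "top"; returns a dict with "pixels" (384x512x3 uint8, red, green, blue), "range_z" (384x512 float32, m along the optical axis (not along the pixel's ray), 0 where there is no reading), "fx", "fy", "cx", "cy" (pixels), "extrinsics" (4x4, takes a point from camera to world coordinates). Camera axes: x right, y down, z forward; pixel columns grow to the right and rows downward; lengths in m; the calibration is good to about 2 mm. A picture is of the moment at which its call begins.
A pose or a line that the arm cannot do raises Unreachable and nothing moves.
- hand_in(): hands the job in; it is judged then, once.
The state is a dict: "clock": time; "qpos": joint angles; "joint_velocities": joint speeds; "joint_efforts": joint torques, N m; "tool_pos": TCP position; "tool_rot": TCP orientation; "ft_force": force on the tool from outside, world axes, zero at the start; "ft_torque": the same for the moment, N m; "grip_width": finger opening in m; "finger_force": force on a finger pad.
Only numpy, scipy, OpenCV 4.12 (cv2) and the standard library are available. Lean on these libraries where they do the work, as an engineer would, in place of code of your own. Each camera call takes 0.05 s, during which the arm holds its last target. There are 200 camera calls.

## Working session

There is one attempt and no reset: what is moved stays moved. The work goes in short steps, each a Python script; the robot and the scene stay as the last script left them, time stands still between calls to the robot, and variables do not carry over. Pictures are saved under pics/ and viewed, at most 10 in all, crops included, and the job is handed in when it is done.

```bash
ls; mkdir -p pics; cat > h.py <<'E'
import numpy as np, cv2
from rig import *
def snap(n,f=None):
    c=capture(n)
    if f: cv2.imwrite('pics/'+f,c['pixels'][:,:,::-1])
    return c
def pts(c):
    z=c['range_z'];v,u=np.indices(z.shape)
    P=np.stack([(u-c['cx'])/c['fx']*z,(v-c['cy'])/c['fy']*z,z],-1)
    E=np.array(c['extrinsics']);W=P@E[:3,:3].T+E[:3,3];W[z==0]=np.nan
    return W
def ray(c,u,v,h):
    E=np.array(c['extrinsics']);d=E[:3,:3]@np.array([(u-c['cx'])/c['fx'],(v-c['cy'])/c['fy'],1]);o=E[:3,3]
    return o+d*(h-o[2])/d[2]
E
python3 - <<'E'
from h import *
for n in('top','side'):
    c=snap(n,n+'1.png');np.savez(n+'1.npz',**c);print(n,c['fx'],np.round(c['extrinsics'],3).tolist())
print(state()['clock'],hold_point_z)
E
```

```text
pics
top 495.34876544838227 [[0.015, -0.997, 0.075, 0.409], [-1.0, -0.015, -0.002, 0.045], [0.003, -0.075, -0.997, 1.285], [0.0, 0.0, 0.0, 1.0]]
side 413.0448878795245 [[-0.978, -0.113, 0.173, 0.329], [-0.205, 0.623, -0.755, 0.91], [-0.022, -0.774, -0.633, 0.834], [0.0, 0.0, 0.0, 1.0]]
0.1 0.0187
```

View pics/top1.png

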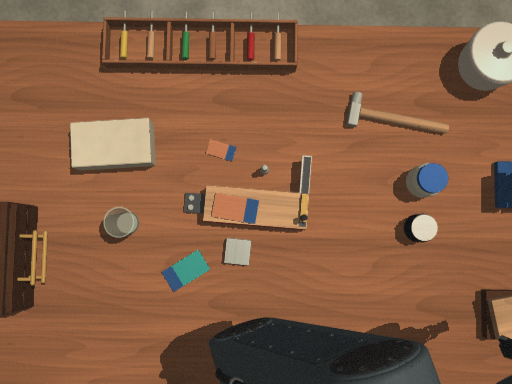

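View pics/side1.png

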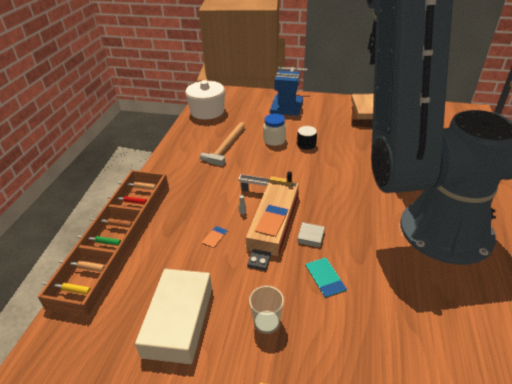

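The top view shows the ledge at about (204..308, 187..228) with its open end on the right (world -y). The blank is on it at (235,208) with its blue end to the right, the stop and post are at (304,205), and the track runs up to (307,156). The small copper piece at (221,150) and the turquoise one are decoys. Next I'll measure these positions.

```bash
cat >> h.py <<'E'
def measure(c,verbose=True):
    W=pts(c);z=W[...,2];hsv=cv2.cvtColor(c['pixels'],cv2.COLOR_RGB2HSV);H,S,V=[hsv[...,i].astype(int) for i in range(3)]
    reg=np.zeros(z.shape,bool);reg[145:240,180:350]=1
    out={}
    m=(reg&(z>.04)&(z<.062))  # ledge top + blank + track
    blue=reg&(z>.035)&(z<.075)&(H>100)&(H<125)&(S>130)
    cop=reg&(z>.035)&(z<.075)&(H<=10)&(S>140)
    ran=lambda a:cv2.minAreaRect(np.float32([ray(c,u,v,.055)[:2] for v,u in np.argwhere(a)]))
    def big(a):
        n,l,s,_=cv2.connectedComponentsWithStats(a.astype(np.uint8));return l==1+np.argmax(s[1:,4])
    out['blue']=ran(big(blue)); out['copper']=ran(big(cop)); b=big(cv2.morphologyEx((blue|cop).astype(np.uint8),cv2.MORPH_CLOSE,np.ones((3,3))))
    out['blank']=ran(b)
    return out,W,hsv,reg
E
python3 - <<'E'
from h import *
c=dict(np.load('top1.npz'))
out,W,hsv,reg=measure(c)
for k,v in out.items(): print(k,np.round(v[0],4),np.round(v[1],4),round(v[2],2))
z=W[...,2]
m=reg&(z>.042)&(z<.07)
n,l,s,_=cv2.connectedComponentsWithStats(m.astype(np.uint8));print(s[1:].tolist())
L=m.copy();L[:186]=0
xy=np.float32([ray(c,u,v,.05)[:2] for v,u in np.argwhere(L)])
r=cv2.minAreaRect(xy);print('ledge',r)
print(np.round(np.nanmedian(z[195:220,268:295]),4), 'blank z',np.nanmedian(z[200:215,220:250]))
p=reg&(z>.072)&(z<.11);print('high',[(u,v,np.round(W[v,u],3).tolist(),hsv[v,u].tolist()) for v,u in np.argwhere(p)][:60])
a=cv2.resize(c['pixels'][140:245,175:345,::-1],None,fx=4.5,fy=4.5,interpolation=cv2.INTER_NEAREST);cv2.imwrite('pics/crop1.png',a)
E
```

```text
blue [0.4707 0.0615] [0.0257 0.0556] 81.41
copper [0.4784 0.1164] [0.0762 0.056 ] 81.37
blank [0.4766 0.1014] [0.1067 0.0568] 80.82
[[203, 156, 109, 74, 4038], [262, 165, 6, 6, 29], [307, 218, 1, 1, 1]]
ledge ((0.48900306224823, 0.048760101199150085), (0.25928083062171936, 0.10846149176359177), 86.12307739257812)
0.0493 blank z 0.054099815488508396
high [(np.int64(304), np.int64(214), [0.462, -0.067, 0.093], [18, 123, 120]), (np.int64(302), np.int64(215), [0.46, -0.062, 0.092], [19, 56, 50]), (np.int64(303), np.int64(215), [0.46, -0.065, 0.093], [20, 15, 51]), (np.int64(304), np.int64(215), [0.46, -0.067, 0.092], [20, 16, 49]), (np.int64(305), np.int64(215), [0.46, -0.07, 0.09], [30, 18, 56]), (np.int64(306), np.int64(215), [0.46, -0.073, 0.085], [17, 105, 121]), (np.int64(301), np.int64(216), [0.457, -0.06, 0.089], [8, 27, 38]), (np.int64(302), np.int64(216), [0.457, -0.063, 0.091], [8, 21, 49]), (np.int64(303), np.int64(216), [0.457, -0.065, 0.091], [30, 11, 48]), (np.int64(304), np.int64(216), [0.457, -0.067, 0.09], [15, 10, 51]), (np.int64(305), np.int64(216), [0.458, -0.07, 0.09
[... 1056 characters left out ...]
3]), (np.int64(301), np.int64(219), [0.45, -0.06, 0.089], [15, 107, 38]), (np.int64(302), np.int64(219), [0.45, -0.062, 0.092], [23, 21, 49]), (np.int64(303), np.int64(219), [0.45, -0.065, 0.09], [20, 15, 51]), (np.int64(304), np.int64(219), [0.45, -0.067, 0.091], [75, 10, 50]), (np.int64(305), np.int64(219), [0.45, -0.07, 0.094], [20, 78, 75]), (np.int64(306), np.int64(219), [0.45, -0.072, 0.094], [14, 86, 86]), (np.int64(302), np.int64(220), [0.448, -0.063, 0.088], [15, 94, 49]), (np.int64(303), np.int64(220), [0.448, -0.065, 0.087], [18, 116, 88]), (np.int64(304), np.int64(220), [0.448, -0.067, 0.094], [20, 126, 111]), (np.int64(305), np.int64(220), [0.448, -0.07, 0.094], [18, 133, 155])]
```

View pics/crop1.png

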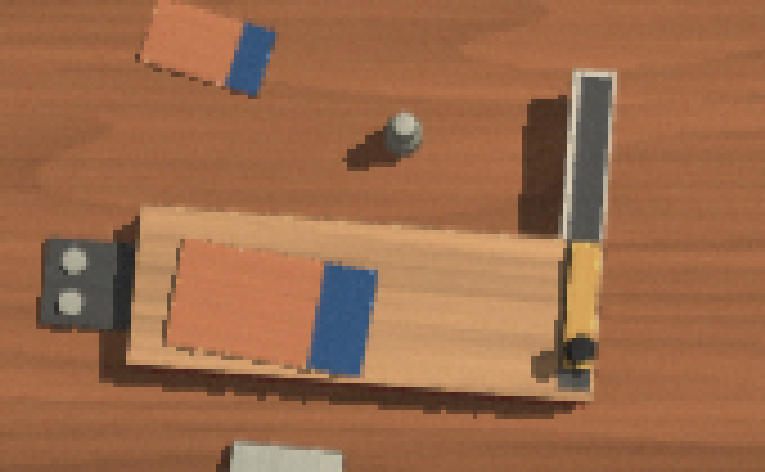

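```bash
cat > geo.py <<'E'
from h import *
def ledge(c):
    W=pts(c);z=W[...,2];L=(z>.038)&(z<.075);L[:186]=0;L[235:]=0;L[:,:198]=0;L[:,315:]=0
    P=lambda u,v:ray(c,u,v,.05)[:2]
    e={}
    col=lambda us,f:np.float32([P(u,f(np.flatnonzero(L[:,u]))) for u in us])
    row=lambda vs,f:np.float32([P(f(np.flatnonzero(L[v])),v) for v in vs])
    e['near']=col(range(212,296),lambda i:i.max()+.5);e['far']=col(range(212,294),lambda i:i.min()-.5)
    e['rear']=row(range(192,218),lambda i:i.min()-.5);e['open']=row(range(198,224),lambda i:i.max()+.5)
    F={k:cv2.fitLine(v,cv2.DIST_HUBER,0,.01,.01).ravel() for k,v in e.items()}
    ex=F['near'][:2]*-np.sign(F['near'][1])+F['far'][:2]*-np.sign(F['far'][1]);ex/=np.linalg.norm(ex)
    ey=np.array([-ex[1],ex[0]])
    d={k:(float(F[k][2:]@(ey if k in('near','far') else ex))) for k in F}
    ang={k:float(np.degrees(np.arctan2(*F[k][:2]))) for k in F}
    o=ey*(d['near']+d['far'])/2+ex*(d['rear']+d['open'])/2
    return o,ex,ey,dict(width=d['far']-d['near'],length=d['open']-d['rear'],ang=ang)
E
python3 - <<'E'
from geo import *
c=dict(np.load('top1.npz'))
o,ex,ey,i=ledge(c);print(o,ex,ey,i)
T=lambda p:np.round(np.array([(p-o)@ex,(p-o)@ey])*1000,1)
out,*_=measure(c)
for k,v in out.items():print(k,T(np.array(v[0])),[T(q).tolist() for q in cv2.boxPoints(v)])
print('post',T(ray(c,303.5,217.5,.092)[:2]))
# stop brass, track by hand pixels from crop
for n,(a,b,h) in dict(post=(580,348,.092),barFarL=(570,243,.062),barFarR=(603,243,.062),trackFarL=(574,72,.05),trackFarR=(616,73,.05),nearR=(592,400,.05)).items():print(n,T(ray(c,175+a/4.5-.5,140+b/4.5-.5,h)[:2]))
E
```

```text
[0.479914   0.04951557] [-0.06839928 -0.997658  ] [ 0.997658   -0.06839928] {'width': 0.09008610248565674, 'length': 0.2595854848623276, 'ang': {'near': 3.94275164604187, 'far': 3.901353359222412, 'rear': 93.65306091308594, 'open': 94.8555908203125}}
blue [-11.3 -10. ] [[-0.699999988079071, -38.79999923706055], [3.799999952316284, 16.700000762939453], [-21.899999618530273, 18.700000762939453], [-26.399999618530273, -36.70000076293945]]
copper [-66.6  -6.1] [[-30.899999618530273, -37.099998474121094], [-26.299999237060547, 18.700000762939453], [-102.30000305175781, 25.0], [-106.9000015258789, -30.899999618530273]]
blank [-51.5  -6.8] [[-1.0, -40.0], [4.199999809265137, 16.600000381469727], [-102.0999984741211, 26.299999237060547], [-107.30000305175781, -30.200000762939453]]
post [117.1 -18.2]
post [116.7 -16.6]
barFarL [109.6  41.9]
barFarR [127.7  43.4]
trackFarL [105.4 138.9]
trackFarR [128.9 140.3]
nearR [129.3 -42.9]
```

```bash
cat > fr.py <<'E'
from geo import *
o=np.array([0.479914,0.04951557]);ex=np.array([-0.06839928,-0.997658]);ey=np.array([0.997658,-0.06839928])
s=1
X=np.append(ex,0);Z=np.array([0,0,-1.])
def R(s,a=0):
    x=s*(np.cos(a)*X+np.sin(a)*np.append(ey,0));return np.column_stack([x,np.cross(Z,x),Z])
def Wp(x,y,z): return np.append(o+ex*x/1e3+ey*y/1e3,z/1e3)
def L(p): return np.round([(p[:2]-o)@ex*1e3,(p[:2]-o)@ey*1e3,p[2]*1e3],1)
def F(): 
    f=state()['ft_force'];return np.round([f[:2]@ex,f[:2]@ey,f[2]],1)
E
python3 - <<'E'
from fr import *
print(state()['tool_rot'])
for s in(1,-1):print(s,solve_ik(Wp(117,-50,70),R(s)),solve_ik(Wp(-126,-5,52),R(s)),solve_ik(Wp(40,-5,52),R(s)))
clamp(20);print(state()['clock'],state()['grip_width'])
E
```

```text
[[ 9.17202261e-01  3.98421781e-01 -3.11451135e-04]
 [ 3.98421887e-01 -9.17201722e-01  1.00068480e-03]
 [ 1.13031105e-04 -1.04191931e-03 -9.99999451e-01]]
1 None [ 1.47685346e+01  3.16079941e+01  1.07324480e+02 -2.54444375e-14
  4.10675256e+01 -1.61309412e+02] None
-1 [-1.48497930e+01  2.30044386e+01  1.19554460e+02 -2.54444375e-14
  3.74411017e+01 -1.09277392e+01] [ 1.47685346e+01  3.16079941e+01  1.07324480e+02 -2.54444375e-14
  4.10675256e+01  1.86905884e+01] [-4.44292692e+00  2.85010451e+01  1.13497702e+02 -2.54444375e-14
  3.80012527e+01 -5.20873060e-01]
0.8667 5.594307755481467e-05
```

```bash
python3 - <<'E'
from fr import *
r=R(-1)
move_to(Wp(117,-60,140),r)
servo_line(Wp(117,-52,70),r,.12);print(F(),L(state()['tool_pos']))
servo_line(Wp(117,30,70),None,.06);print(F(),state()['clock'])
y=30
while y<47:
    y+=1.5;servo_line(Wp(117,y,70),None,.04);f=F();print(y,f,L(state()['tool_pos']))
    if abs(f[1])>12:break
print(state()['clock'])
snap('top','t2.png');snap('side','s2.png')
E
```

```text
[-0.   0.1  0.3] [117.2 -51.8  70.4]
[-0.8 -0.5 -0.1] 4.9
31.5 [ 0.3 -0.   0.6] [117.   31.4  70. ]
33.0 [-0.9 -0.3  0. ] [117.   33.1  70. ]
34.5 [ 0.  -0.3 -0.1] [117.   34.6  70. ]
36.0 [ 0.4 -1.4  0.2] [117.   36.1  70. ]
37.5 [-0.1 -0.4 -0.7] [117.   37.6  70. ]
39.0 [-0.4 -0.5 -0.5] [117.   39.1  70. ]
40.5 [ 0.6 -0.4  0.7] [117.   40.6  70. ]
42.0 [-0.9 -0.6  0.1] [117.   42.2  70. ]
43.5 [-0.2 -0.9 -0.3] [117.   43.6  70. ]
45.0 [-0.1 -6.4  3.7] [117.   44.   69.9]
46.5 [  0.9 -15.2  11. ] [116.9  44.3  69.8]
7.65
```

```bash
python3 - <<'E'
from fr import *
r=R(-1)
servo_line(Wp(117,34,72),None,.1)
servo_line(Wp(100,20,130),None,.15)
move_to(Wp(-128,-5,130),r)
c=snap('top','t3.png')
a=cv2.resize(c['pixels'][140:245,175:345,::-1],None,fx=4.5,fy=4.5,interpolation=cv2.INTER_NEAREST)
b=cv2.resize(snap('side')['pixels'][130:290,190:360,::-1],None,fx=3,fy=3)
cv2.imwrite('pics/c3.png',a);cv2.imwrite('pics/s3.png',b)
W=pts(c);z=W[...,2];m=(z>.075)&(z<.1);m[:,:285]=0;m[:,325:]=0;m[:150]=0;m[235:]=0
n,l,st,_=cv2.connectedComponentsWithStats(m.astype(np.uint8))
for k in range(1,n):
  if st[k,4]>8:print(st[k],L(np.median(W[l==k],axis=0)))
print(state()['clock'])
E
```

```text
[303 181   7   7  37] [117.1  63.2  92.1]
9.6083
```

View pics/s3.png

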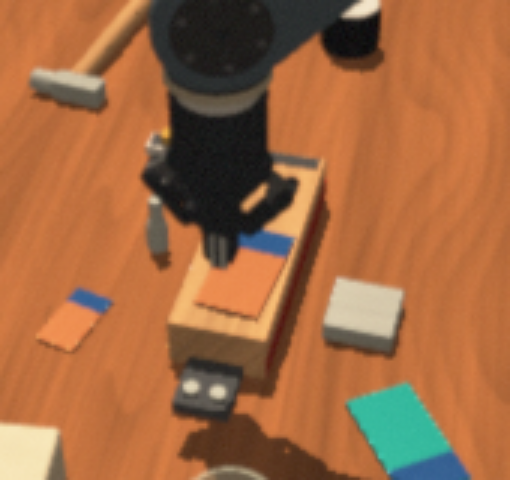

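View pics/c3.png

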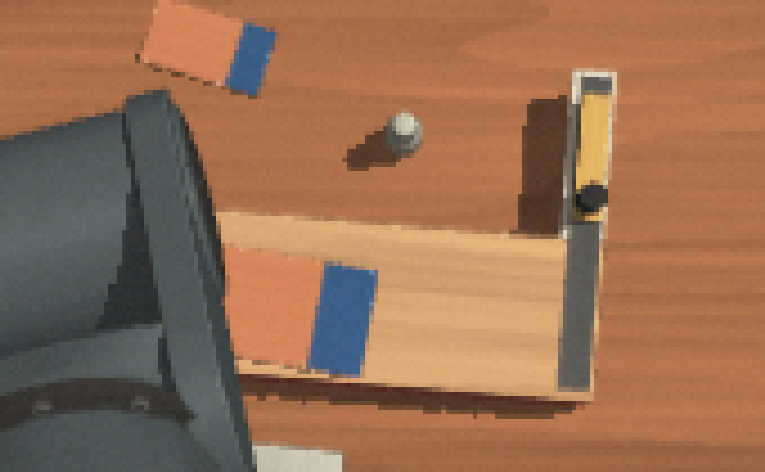

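The stop is fully back: its post is at crop pixel (592,198), about 64 mm in ledge y, and the bar is clear of the ledge's top. The blank hasn't moved and its front is at (377,320). Next I'll push it from behind.

```bash
python3 - <<'E'
from fr import *
servo_line(Wp(-128,-5,60),None,.12);print(F())
servo_line(Wp(-128,-5,51.8),None,.03);print(F(),L(state()['tool_pos']))
for x in(-110,-80,-20,10):
    servo_line(Wp(x,-5,51.8),None,.05);print(x,F(),L(state()['tool_pos']))
    out,*_=measure(snap('top'))
    for k in('blue',):v=out[k];print(k,L(np.append(v[0],0)),np.round(v[1],4),[L(np.append(q,0))[:2].tolist() for q in cv2.boxPoints(v)])
print(state()['clock'])
c=snap('top');cv2.imwrite('pics/c4.png',cv2.resize(c['pixels'][140:245,175:345,::-1],None,fx=4.5,fy=4.5,interpolation=cv2.INTER_NEAREST))
E
```

```text
[-0.3  0.4 -0.8]
[0.2 0.6 0. ] [-128.    -5.1   51.8]
-110 [-0.4 -0.1  0.3] [-109.7   -5.    51.8]
blue [-1.8 -9.2  0. ] [0.0258 0.0556] [[8.8, -37.9], [13.3, 17.5], [-12.4, 19.6], [-16.9, -35.8]]
-80 [-1.3  0.7  1. ] [-79.9  -5.   51.8]
blue [28.2 -6.7  0. ] [0.0258 0.0558] [[39.6, -35.2], [42.5, 20.5], [16.7, 21.8], [13.8, -33.9]]
-20 [-0.4 -0.3 -0.1] [-20.1  -5.   51.8]
blue [87.2 -0.9  0. ] [0.0261 0.0554] [[100.4, -28.6], [100.2, 26.8], [74.1, 26.7], [74.2, -28.7]]
10 [-0.3 -0.2 -0. ] [10.1 -5.  51.8]
blue [118.1  -0.4   0. ] [0.0264 0.0563] [[131.4, -28.5], [131.1, 27.8], [104.7, 27.6], [105.1, -28.7]]
14.325
```

View pics/c4.png

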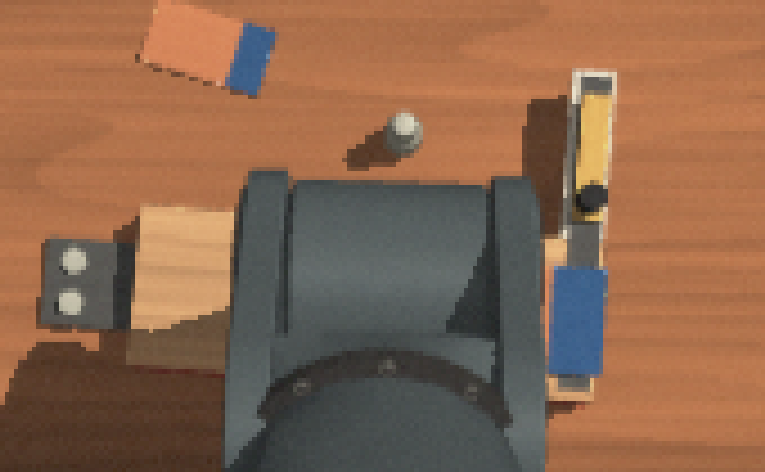

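The blank is now straight. Its blue end is at crop pixels (553..607, 267..375), so the front is about 132 mm along the ledge. I'll push the last ~27 mm, measuring before the final nudge.

```bash
python3 - <<'E'
from fr import *
servo_line(Wp(34,-5,51.8),None,.04);dwell(.3)
def m():
    c=snap('top');v=measure(c)[0]['blue'];q=[L(np.append(p,0))[:2] for p in cv2.boxPoints(v)];x=L(np.append(v[0],0))[0]
    print(L(np.append(v[0],0)),np.round(v[1],4),[p.tolist() for p in q],F(),L(state()['tool_pos']));return x
x=m();d=145-x;print(d)
assert 0<d<8
servo_line(Wp(34+d,-5,51.8),None,.03);dwell(.3);m()
servo_line(Wp(20,-5,51.8),None,.06)
servo_line(Wp(10,-5,120),None,.15)
move_to(Wp(-60,-160,200),R(-1))
dwell(.3);c=snap('top','t5.png');np.savez('top5.npz',**c);s=snap('side')
out=measure(c)[0]
for k,v in out.items():print(k,L(np.append(v[0],0)),np.round(v[1],4),[L(np.append(p,0))[:2].tolist() for p in cv2.boxPoints(v)])
a=cv2.resize(c['pixels'][140:245,175:345,::-1],None,fx=3,fy=3,interpolation=cv2.INTER_NEAREST)
b=cv2.resize(s['pixels'][130:290,190:360,::-1],(510,280*1))
cv2.imwrite('pics/c5.png',np.vstack([a,b]));print(state()['clock'])
E
```

```text
Traceback (most recent call last):
  File "h.py", line 25, in measure
    out['blue']=ran(big(blue)); out['copper']=ran(big(cop)); b=big(cv2.morphologyEx((blue|cop).astype(np.uint8),cv2.MORPH_CLOSE,np.ones((3,3))))
                                                  ~~~^^^^^
  File "h.py", line 24, in big
    n,l,s,_=cv2.connectedComponentsWithStats(a.astype(np.uint8));return l==1+np.argmax(s[1:,4])
                                                                             ~~~~~~~~~^^^^^^^^^
ValueError: attempt to get argmax of an empty sequence
```

Copper is hidden under the arm, so that part of the measurement failed. I'll guard it and carry on; the TCP is at x = 34.

```bash
sed -i 's/;return l==1+np.argmax(s\[1:,4\])/;return l==1+(np.argmax(s[1:,4]) if n>1 else -1)/' h.py
cat > fin.py <<'E'
from fr import *
def m():
    c=snap('top');v=measure(c)[0]['blue'];q=[L(np.append(p,0))[:2] for p in cv2.boxPoints(v)];x=L(np.append(v[0],0))[0]
    print(L(np.append(v[0],0)),np.round(v[1],4),[p.tolist() for p in q],F(),L(state()['tool_pos']));return x
x=m();d=145-x;print(d)
assert 0<d<8
servo_line(Wp(34+d,-5,51.8),None,.03);dwell(.3);m()
servo_line(Wp(20,-5,51.8),None,.06)
servo_line(Wp(10,-5,120),None,.15)
move_to(Wp(-60,-160,200),R(-1))
dwell(.3);c=snap('top','t5.png');np.savez('top5.npz',**c);s=snap('side')
a=cv2.resize(c['pixels'][140:245,175:345,::-1],None,fx=3,fy=3,interpolation=cv2.INTER_NEAREST)
b=cv2.resize(s['pixels'][130:290,190:360,::-1],(510,280))
cv2.imwrite('pics/c5.png',np.vstack([a,b]));print(state()['clock'])
out=measure(c)[0]
for k,v in out.items():print(k,L(np.append(v[0],0)),np.round(v[1],4),[L(np.append(p,0))[:2].tolist() for p in cv2.boxPoints(v)])
E
sed -i 's/ran(big(cop))/ran(big(cop)) if cop.any() else None/' h.py
python3 fin.py
```

```text
[142.8   1.6   0. ] [0.0548 0.0249] [[132.4, -26.7], [157.2, -24.8], [153.2, 29.8], [128.3, 28.0]] [ 0.5  0.4 -0.1] [33.9 -5.  51.8]
2.1999999999999886
[145.3   1.7   0. ] [0.0548 0.0199] [[137.4, -26.3], [157.3, -24.8], [153.2, 29.8], [133.3, 28.3]] [-0.9  0.  -0.8] [36.2 -5.  51.8]
18.325
blue [142.8   1.5   0. ] [0.0549 0.0249] [[132.4, -26.7], [157.2, -24.9], [153.2, 29.8], [128.4, 28.0]]
copper [88.1 -1.7  0. ] [0.0571 0.0747] [[53.1, -33.0], [127.5, -27.4], [123.2, 29.6], [48.7, 24.0]]
blank [102.6  -0.7   0. ] [0.107  0.0566] [[157.2, -26.9], [155.0, 29.7], [48.0, 25.5], [50.2, -31.1]]
```

View pics/c5.png

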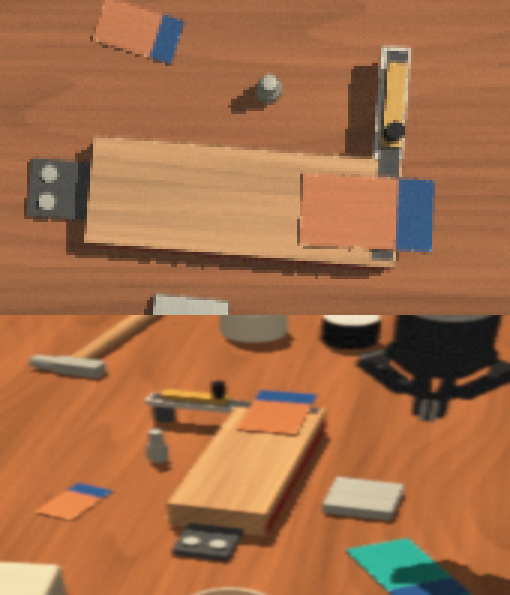

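The blue end now sticks out past the ledge at (398..434, 178..250) in the upper crop, lying flat. The pixel-level rectangles are too coarse to judge yaw, so I'll take sub-pixel edges.

```bash
cat > sub.py <<'E'
from fr import *
def sub(c):
    I=c['pixels'].astype(float);D=cv2.GaussianBlur(I,(0,0),.6);D=D[...,2]-D[...,0]
    m=(D>20);m[:195]=0;m[228:]=0;m[:,:290]=0;m[:,330:]=0
    rows=np.flatnonzero(m.sum(1)>5)[3:-3];cols=np.flatnonzero(m.sum(0)>10)[2:-2]
    def cross(d,i0,st):
        mx=np.median(d[m1])
        i=i0
        while d[i]>lev(d,i0,st):i+=st
        l=lev(d,i0,st);return i-st+st*(d[i-st]-l)/(d[i-st]-d[i])
    lev=lambda d,i0,st:(d[i0]+d[i0+st*12])/2
    res={}
    def fit(P,name):
        P=np.float32([((p[:2]-o)@ex*1e3,(p[:2]-o)@ey*1e3) for p in P]);f=cv2.fitLine(P,cv2.DIST_HUBER,0,.01,.01).ravel();return f
    m1=None
    def cr(d,i0,st):
        l=lev(d,i0,st);i=i0
        while d[i]>l:i+=st
        return i-st+st*(d[i-st]-l)/(d[i-st]-d[i])
    mid=lambda v:int(np.mean(np.flatnonzero(m[v])));midc=lambda u:int(np.mean(np.flatnonzero(m[:,u])))
    fr=fit([ray(c,cr(D[v],mid(v),1),v,.055) for v in rows],'f');bo=fit([ray(c,cr(D[v],mid(v),-1),v,.055) for v in rows],'b')
    yaw=lambda f:np.degrees(np.arctan2(-f[0]*np.sign(f[1]),abs(f[1])))
    print('front',fr[2:],yaw(fr),'boundary',bo[2:],yaw(bo))
    # copper rear edge & long sides via soft saturation of copper rows
    return fr,bo
E
cat >> sub.py <<'E'
if __name__=='__main__':
    c=dict(np.load('top5.npz'));sub(c)
    oo,x,y,i=ledge(c) if 0 else (0,0,0,0)
    c1=dict(np.load('top1.npz'))
    # ledge open end, sub-pixel at near strip and original picture: brightness wood vs bench
    G=cv2.GaussianBlur(c1['pixels'].astype(float),(0,0),.6)[...,1]
    for v in(222,223,224,225):print(v,[int(q) for q in G[v,300:314]])
    print([ (u,L(ray(c1,u,224,.05))[:2].tolist()) for u in(305,306,307)])
E
python3 sub.py
```

```text
front [157.35612    6.449932] 1.3175545 boundary [127.607086     0.47139528] 1.5273576
222 [64, 62, 54, 63, 79, 97, 127, 107, 102, 103, 103, 104, 104, 104]
223 [82, 77, 63, 63, 76, 94, 131, 106, 99, 100, 101, 102, 103, 103]
224 [89, 85, 79, 77, 82, 95, 134, 111, 100, 100, 100, 101, 101, 102]
225 [95, 91, 85, 84, 86, 101, 140, 115, 102, 101, 102, 101, 100, 102]
[(305, [125.9, -32.2]), (306, [128.4, -32.0]), (307, [130.9, -31.8])]
```

```bash
python3 - <<'E'
from sub import *
r=R(-1)
move_to(Wp(18,9,120),r)
servo_line(Wp(20,9,60),None,.15);servo_line(Wp(20,9,51.8),None,.04)
servo_line(Wp(38.8,9,51.8),None,.03);dwell(.3);print(F(),L(state()['tool_pos']))
servo_line(Wp(22,9,51.8),None,.06);servo_line(Wp(12,9,120),None,.15)
move_to(Wp(-60,-160,200),r);dwell(.3)
c=snap('top','t6.png');np.savez('top6.npz',**c);sub(c)
W=pts(c);print('blue z',np.nanmedian(W[202:218,308:318,2]))
a=cv2.resize(c['pixels'][140:245,175:345,::-1],None,fx=4.5,fy=4.5,interpolation=cv2.INTER_NEAREST);cv2.imwrite('pics/c6.png',a);print(state()['clock'])
c1=dict(np.load('top1.npz'));d=np.abs(c['pixels'].astype(int)-c1['pixels']).sum(2)>90;d[240:]=0
n,l,s,_=cv2.connectedComponentsWithStats(d.astype(np.uint8));print([q.tolist() for q in s[1:] if q[4]>5])
E
```

```text
[0.3 0.1 0.6] [38.7  9.  51.8]
front [160.75203    -1.5041809] 0.76366717 boundary [130.93459   -4.741056] 0.41777283
blue z 0.05435104736777863
23.3417
[[300, 161, 11, 30, 218], [214, 193, 2, 7, 8], [293, 194, 28, 35, 486], [238, 198, 21, 26, 318], [211, 201, 8, 18, 29], [276, 203, 1, 9, 9], [221, 217, 8, 3, 14], [275, 216, 10, 7, 15], [230, 218, 5, 3, 7], [288, 222, 4, 2, 6]]
```

View pics/c6.png

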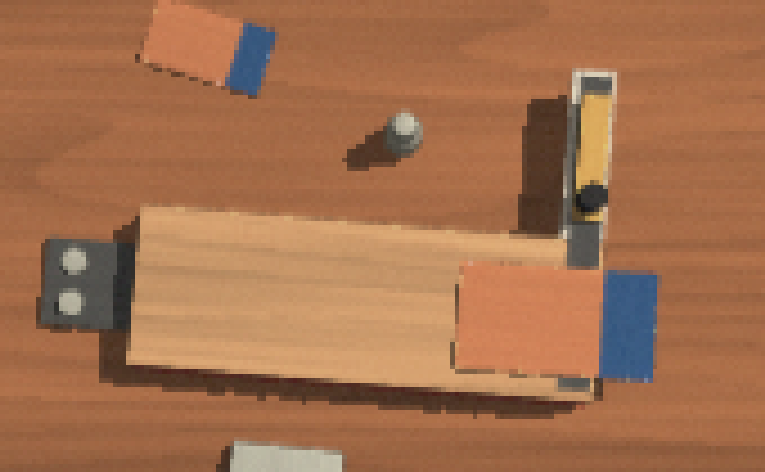

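The blank's front is at 160.8 mm against the ledge end at 130, a 30 mm overhang. Its yaw is under 1°, it lies flat, and the paint boundary (600,320) sits at the ledge's edge. The stop is fully back, the bystanders are unmoved, and the arm is clear.

```bash
python3 -c "
from rig import *
print(hand_in())"
```

```text
the job is handed in; nothing more can be done
None
```

The job is handed in: the stop is fully back, the blank's blue end sticks out about 30 mm, flat and within 1° of straight, and the other things on the bench did not move.

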